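# Shut and pin the dry-block heater's cover

### The job

Close the dry-block heater: swing its standing cover over and lower it gently onto the heater, supporting it all the way down because the hinge is too slack to hold it and it must not slam. Then push the locking pin through the cover's knuckle, without ramming it, until its head is fully home against the guide. Leave the bottles, boxes and other bench things where they stand.

Things in the scene. Friction and masses are not known exactly. Their poses are not given: they have to be found in the camera images.
- heater: Fixed white dry-block heater, 165 mm deep (x), 205 wide (y = -125 to 80), 102 high; origin on the bench below it; -x points out of its front (about to the robot), z up. Front face at x = -80 mm. Two fixed aluminium knuckles on the front, 24 mm high, 22 wide, 11 mm bore along y at x = -102, z = 88: long guide y = 22 to 82, end knuckle y = -16 to -2. The cover's knuckle comes down between.
- guide_mouth (a point): Centre of the bore at the outer (+y) end of the long guide, where the pin's head bears when fully home (heater frame x = -102, y = 82, z = 88 mm). The space beside it is clear for fingers moving along y; the heater's front face is 22 mm behind it and the shut cover's top is 38 mm above it.
- cover_hinge (a point): Middle of the cover's hinge line, at x = 60, y = 0, z = 112 mm in the heater's frame; the line runs along the heater's y.
- cover (a joint): Cover angle: 0 = shut on its stop, 1.57 = upright, up to 1.80 = leaning back, away from the robot. Grey slab 135 mm long from the hinge, 195 wide (y = -120 to 75), 22 thick, 0.45 to 0.8 kg. Hinge friction holds it where it is left above about 1.35 rad; somewhere from 1.35 to 1.0 rad, depending on its weight, it falls and slams unless carried from below (up to 3 N at its bar).
- cover_bar (a point): Centre of the cover's round handle bar, 10 mm thick, along the heater's y, 66 mm clear between its side arms. Axis 178 mm from the hinge line (and 4 mm towards the cover's outer face), 42 mm beyond the slab's edge with an open gap between. Cover shut: at x = -118, y = -70, z = 116 mm in the heater's frame, 33 mm clear of the front face, nothing below it.
- pin_head (a point): Centre of the outer (+y) face of the loose locking pin's head. Pin lies along the heater's y in the long guide, head to +y, tip just inside the guide's inner end; head 20 mm across, 12 thick, shank 8 by 102 mm, 3 mm play. Starts at about y = 137 mm in the heater's frame, slides to -y with under 2 N; fully home y = 94 mm. Pushed in before the cover is down, it blocks the cover.
Things that resemble listed ones, but are neither listed nor needed, are in the scene too. There is more than one size of the part that bears pin_head; the job needs the middle-sized.

How it is judged (in metres and radians):
On the way:
1. the cover rests shut on its stop while the pin is still drawn out (value of joint cover below 0.03 rad and y of pin_head in the frame of heater above 0.12 m), for 0.2 s.
At the end, for the whole second after the job is handed in: The cover is shut (within 0.03 rad of its stop) and the pin lies in the knuckles' bore with its head home on the guide (within 2.5 mm) (value of joint cover below 0.03 rad and y of pin_head in the frame of heater below 0.0965 m and x of pin_head in the frame of heater between -0.11 and -0.094 m and z of pin_head in the frame of heater between 0.078 and 0.098 m and angle between the y axis of pin_head and the y axis of heater, either way round below 0.12 rad); the robot touches nothing.
It fails at once if the cover slams: it closes faster than 1.2 rad/s (0.2 m/s at the bar) in its last 0.5 rad (value of joint cover below 0.5 rad and velocity of joint cover below -1.2 rad/s).
It fails at once if a bystander is shifted by more than 40 mm (distance of any of flask, jar, beaker, tipbox, rack, marker, dish from where it was at the start of the episode above 0.04 m).
It fails at once if the pin is rammed against the heater's knuckles with more than 40 N (contact force between pin and heater above 40 N).
It also fails if it takes over 64 s, if anything falls off the work surface, if the arm or the gripper's body presses on something with over 40 N, if the wrist force passes 120 N, or if a joint passes its speed limit or range.

### The arm

A 7-joint arm with a two-finger parallel gripper is mounted at the origin on the work surface. World frame = base frame: x ahead of the robot, y to its left, z up, the work surface at z = 0. Lengths are in m, angles in degrees, forces in N, time in s.
With the tool pointing down it reaches from about 0.425 to 0.875 m from the base axis. Payload 4.7 kg.
Tool frame: the origin (TCP) lies on the front face of the gripper's body, between the roots of the fingers; the fingertips stand 70 mm ahead of it and the grasp point (between the pads) lies 51 mm ahead of it; z points along the fingers, y is the direction in which the jaws open and shut (so a half turn about z gives the same grasp; the last joint's range is limited). The gripper opens to 87 mm and grips with 3 to 60 N. Pads are 19 mm wide; open, the fingers measure 117 mm over their backs; the gripper's body (75 mm by 190 mm) begins 51 mm behind the grasp point.
Start: joints at [-72.932, 18.392, -4.016, 83.108, 1.295, 78.541, -3.26], TCP at [0.182, 0.624, 0.292] pointing down, gripper open.
Joint ranges: [-163.93, 163.93], [-17.29, 119.83], [-79.2, 71.16], [3.27, 140.29], [-89.18, 269.18], [5.43, 117.66], [-154.24, 154.24]. Speed limits (degrees/s): [147.25, 147.25, 180, 180, 180, 180, 180].

### API

Orientations are given as [roll, pitch, yaw] about the fixed x, y, z axes, in that order (R = Rz(yaw) Ry(pitch) Rx(roll)).
In Python, from cell import env gives the robot as it stands.
- The arm moves only by the tool drive_tool, never from a script. Its argument "commands" is a list of rows, each a list of 7 numbers: the shift along the tool's x, y, z in cm, then the turn, a rotation vector about the tool's x, y, z in degrees, then the opening, from 0 (shut) to 1 (fully open). In form: [[tx, ty, tz, rx, ry, rz, hand], ...]. A call has 1 to 20 rows; each row shifts and turns the commanded pose from where the row before left it, along the tool's axes as they then stand; what a row does not reach is not made up. A row lasts 1/12 s, in which the tool goes at most 41.7 mm and 7.16 degrees, less where a joint would pass 70% of its speed; a pose out of reach is approached as far as the arm can. A call is refused whole if a number of a shift passes 4.17 or a number of a turn 7.16, either way. A call with a gripper value outside its range is refused whole. The fingers move at their own pace and stop on an object; "force" is the grip in N (left out, the last holds). Time passes only in rows, so rows that do not move let the fingers close. It gives the time, the measured TCP pose, the force and the opening at its end, in the units of the state.
- env.get_obs(): the state, without advancing time (a new reading comes with each control period).
- env.read_camera(name): name is "side" or "top"; returns a dict with "img" (480x640x3 uint8, blue, green, red), "mtx" (3x3 intrinsics, pixels), "k1" (the pictures are not rectified: a ray, as slopes to the right and down, at radius r is drawn at 1 + k1 r^2 times it, then the intrinsics apply), "pose" (4x4, takes a point from camera to world coordinates). Camera axes: x right, y down, z forward; pixel columns grow to the right and rows downward; lengths in m; the calibration is good to about 2 mm. A picture is of the moment at which its call begins. There is no depth.
- env.sign_off(): hands the job in, once; it reports no verdict.
The state is a dict: "time_s": time; "qpos": joint angles; "joint_velocities": joint speeds; "effort": joint torques, N m; "tool_pos": TCP position; "tool_rot": TCP orientation; "force": force on the tool from outside, world axes, zero at the start; "wrist_torque": the same for the moment, N m; "grip_width": finger opening in m.
Only numpy, scipy, OpenCV 4.12 (cv2) and the standard library are available. Lean on these libraries where they do the work, as an engineer would, in place of code of your own. Each camera call takes 0.05 s, during which the arm holds its last target.

## Working session

There is one attempt and no reset: what is moved stays moved. The work goes in short steps, Python scripts to look and compute and a tool call to move; the robot and the scene stay as the last step left them, time stands still between calls to the robot, and variables do not carry over. Pictures are saved under pics/ and viewed, and the job is handed in when it is done.

Besides the shell and the picture viewer there is one more tool, called after ">>>" by a JSON object that holds its "op" and its "data", one argument or row to a line. drive_tool: Moves the arm, as the interface text tells. Its arguments: {"type":"object","properties":{"commands":{"type":"array"},"force":{"type":"number"}},"required":["commands"]}

```bash
ls; mkdir -p pics; python3 - <<'E'
from cell import env
import cv2
o=env.get_obs(); print(o)
for n in("side","top"):
    r=env.read_camera(n); cv2.imwrite(f"pics/{n}0.png",r["img"]); print(n,r["mtx"],r["k1"],r["pose"])
E
```

```text
pics
{'time_s': 0.0, 'qpos': array([-72.9327271 ,  18.43957762,  -4.01518074,  83.17534613,
         1.29526857,  78.54016756,  -3.25934519]), 'joint_velocities': array([ 0.07307027,  0.01540547, -0.02825066, -0.06863943, -0.05058186,
       -0.06297649,  0.06065817]), 'effort': array([-2.66162806e-04, -4.91307592e+01, -4.04493660e-01, -3.12510073e+01,
       -6.40203897e-02,  4.41829709e-02,  1.87916321e-04]), 'tool_pos': array([0.1819206 , 0.6235849 , 0.29115157]), 'tool_rot': array([-1.79890165e+02,  6.11633688e-03,  1.63742868e+02]), 'force': array([-0.33247271,  0.32134237, -0.59872772]), 'wrist_torque': array([-0.01336088, -0.00937558,  0.02793204]), 'grip_width': 0.08698886730406129}
side [[532.18615188   0.         321.30933486]
 [  0.         532.18615188 239.91972754]
 [  0.           0.           1.        ]] -0.15579216301102095 [[ 0.7755877  -0.35044124  0.52502824  0.07725544]
 [-0.63080354 -0.39936216  0.66527946 -0.49413955]
 [-0.02346495 -0.84717224 -0.53079995  0.54822235]
 [ 0.          0.          0.          1.        ]]
top [[617.56823162   0.         328.87119022]
 [  0.         617.56823162 244.00182925]
 [  0.           0.           1.        ]] -0.0025754516490246685 [[-0.01713673 -0.99283304  0.11827466  0.40357095]
 [-0.9998183   0.01602811 -0.01031815  0.08567564]
 [ 0.00834848 -0.11842999 -0.99292731  1.01869597]
 [ 0.          0.          0.          1.        ]]
```

View pics/side0.png

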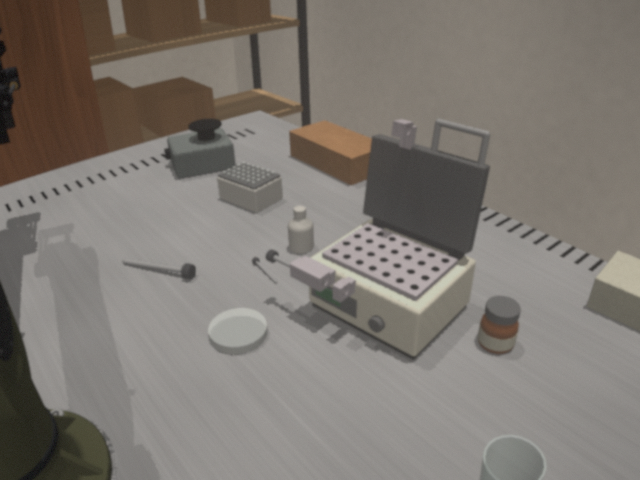

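View pics/top0.png

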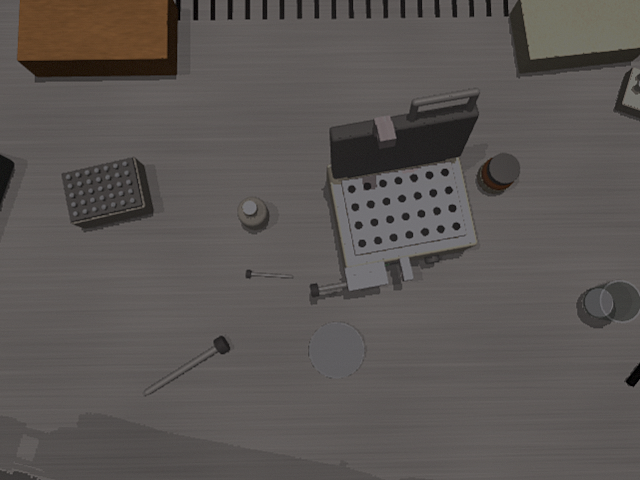

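The pictures show three headed pins: a big one (top 222,345; side 188,271), a small one (top 249,274; side 255,262), and one lying in the guide (top 314,290; side 272,256). I choose the one in the guide, the middle-sized. I'll check that in close crops.

```bash
python3 - <<'E'
import cv2
t=cv2.imread("pics/top0.png"); s=cv2.imread("pics/side0.png")
f=lambda im:cv2.convertScaleAbs(im,alpha=1.5,beta=15)
cv2.imwrite("pics/tc.png",f(cv2.resize(t[80:310,290:490],None,fx=2.6,fy=2.6,interpolation=cv2.INTER_CUBIC)))
cv2.imwrite("pics/sc.png",f(cv2.resize(s[110:360,245:505],None,fx=2.4,fy=2.4,interpolation=cv2.INTER_CUBIC)))
E
```

```text
(no output)
```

View pics/tc.png

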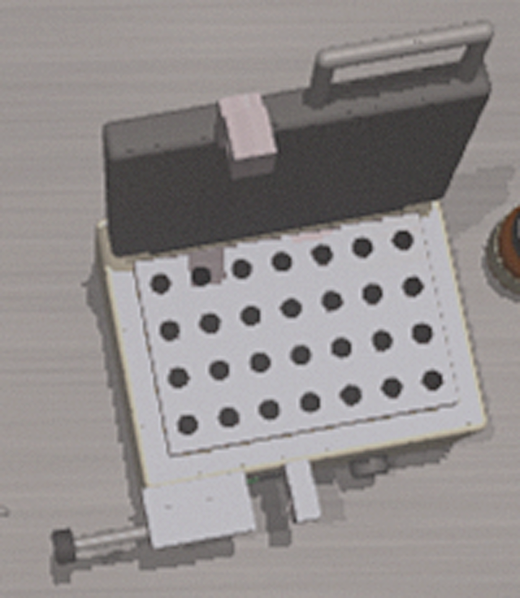

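View pics/sc.png

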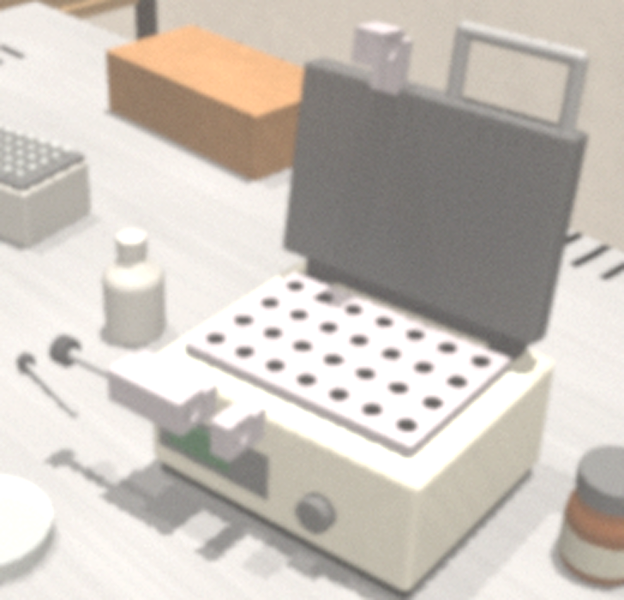

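```bash
cat > h.py <<'E'
import numpy as np, cv2
from scipy.optimize import least_squares
def rays(r,px):
    K=r["mtx"]; px=np.atleast_2d(px).astype(float)
    d=(px-[K[0,2],K[1,2]])/[K[0,0],K[1,1]]
    u=d.copy()
    for _ in range(20): u=d/(1+r["k1"]*(u**2).sum(1,keepdims=True))
    v=np.c_[u,np.ones(len(u))]@r["pose"][:3,:3].T
    return r["pose"][:3,3],v/np.linalg.norm(v,axis=1,keepdims=True)
def proj(r,P):
    P=np.atleast_2d(P); c=(P-r["pose"][:3,3])@r["pose"][:3,:3]
    u=c[:,:2]/c[:,2:]; u=u*(1+r["k1"]*(u**2).sum(1,keepdims=True))
    return u*[r["mtx"][0,0],r["mtx"][1,1]]+[r["mtx"][0,2],r["mtx"][1,2]]
def plane(r,px,z):
    o,v=rays(r,px); return o+v*((z-o[2])/v[:,2])[:,None]
def tri(r1,p1,r2,p2):
    A=np.zeros((3,3));b=np.zeros(3);L=[]
    for r,p in((r1,p1),(r2,p2)):
        o,v=rays(r,p);v=v[0];M=np.eye(3)-np.outer(v,v);A+=M;b+=M@o
        L.append((o,v))
    X=np.linalg.solve(A,b); return X,[np.linalg.norm((np.eye(3)-np.outer(v,v))@(X-o)) for o,v in L]
def H(p,P):
    c,s=np.cos(p[2]),np.sin(p[2]);P=np.atleast_2d(P)
    return P@np.array([[c,s,0],[-s,c,0],[0,0,1]])+[p[0],p[1],0]
def Hinv(p,X):
    c,s=np.cos(p[2]),np.sin(p[2]); return (np.atleast_2d(X)-[p[0],p[1],0])@np.array([[c,-s,0],[s,c,0],[0,0,1]])
E
python3 - <<'E'
from cell import env
from h import *
T=env.read_camera("top");S=env.read_camera("side")
tc=lambda a:np.array(a,float)/2.6+[290,80]; sc=lambda a:np.array(a,float)/2.4+[245,110]
tp=tc([(485,428),(152,547),(255,533),(296,523),(320,518),(98,225),(438,203),(145,487)])
hp=np.array([(-80,-125,102),(-113,82,100),(-113,22,100),(-113,-2,100),(-113,-16,100),(85,80,102),(85,-125,102),(-80,82,100)])/1000
sp=sc([(408,485),(408,592),(550,360)]); hs=np.array([(-80,-125,102),(-80,-125,0),(85,-125,102)])/1000
f=lambda p:np.r_[(proj(T,H(p,hp))-tp).ravel(),(proj(S,H(p,hs))-sp).ravel()]
s=least_squares(f,[.6,0,0.1],loss='soft_l1'); p=s.x;print(p,np.degrees(p[2])); print(f(p).reshape(-1,2).round(1))
np.save("p.npy",p)
for n,a,b in(("bar",(405,43),(523,42)),("pin",(56,546),(60,350)),("barL",(325,57),(465,28)),("barR",(485,32),(580,55))):
    X,e=tri(T,tc(a),S,sc(b));print(n,X.round(4),np.round(e,4),"heater",Hinv(p,X).round(4))
print("guide mouth",H(p,[-.102,.082,.088]),"bar shut",H(p,[-.118,-.07,.116]))
print(env.get_obs()["time_s"])
E
```

```text
[ 0.56614683 -0.01499678  0.15548777] 8.90879283313142
[[  4.    1.1]
 [ -0.2   0.9]
 [ -0.1  -0.6]
 [ -0.    0.5]
 [ -0.    0.8]
 [ -0.9  -4.2]
 [  0.4 -18. ]
 [ -1.4   2.1]
 [  3.3  -3. ]
 [ -2.6   8. ]
 [  4.   -4.7]]
bar [ 0.671  -0.0689  0.2882] [0.0003 0.0003] heater [[ 0.0952 -0.0695  0.2882]]
pin [0.4452 0.1034 0.0848] [0.0001 0.0001] heater [[-0.1011  0.1357  0.0848]]
barL [ 0.6645 -0.0306  0.2879] [0.0001 0.0001] heater [[ 0.0947 -0.0307  0.2879]]
barR [ 0.675  -0.1064  0.2902] [0.0002 0.0002] heater [[ 0.0934 -0.1072  0.2902]]
guide mouth [[0.45267866 0.05021805 0.088     ]] bar shut [[ 0.46041071 -0.10242603  0.116     ]]
0.2
```

The crops confirm the middle pin: its shank sits in the guide and its head is at heater y≈136 mm, which agrees with the description. The bar is at heater (95, −69.5, 288) mm, so the cover stands at about 1.75 rad and leans back.

Plan: grip the bar from above with the jaws along heater x, then carry it round the arc. First move: lift and turn to yaw 98.9.

>>> {"op": "drive_tool", "data": {
  "commands": [
    [0,0,-1.2,0,0,5.4,1],
    [0,0,-1.2,0,0,5.4,1],
    [0,0,-1.2,0,0,5.4,1],
    [0,0,-1.2,0,0,5.4,1],
    [0,0,-1.2,0,0,5.4,1],
    [0,0,-1.2,0,0,5.4,1],
    [0,0,-1.2,0,0,5.4,1],
    [0,0,-1.2,0,0,5.4,1],
    [0,0,-1.2,0,0,5.4,1],
    [0,0,-1.2,0,0,5.4,1],
    [0,0,-1.2,0,0,5.4,1],
    [0,0,-1.2,0,0,5.4,1],
    [0,0,0,0,0,0,1]
  ],
  "force": 12
}}

```text
time_s: 1.28
tool_pos: [0.1821, 0.6245, 0.4388]
tool_rot: [179.9, -0.2, 98.8]
force: [0.3, 0.0, 0.8]
grip_width: 0.0867
```

```bash
cat >> h.py <<'E'
def togo(env,tgt_h):  # heater-frame TCP target (m) -> tool shift cm
    from scipy.spatial.transform import Rotation as R
    o=env.get_obs(); p=np.load("p.npy")
    Rt=R.from_euler('xyz',o["tool_rot"],degrees=True).as_matrix()
    X=H(p,tgt_h)[0]
    print("t",round(o["time_s"],2),"tcp",o["tool_pos"].round(4),"h",Hinv(p,o["tool_pos"]).round(4)[0],"rot",o["tool_rot"].round(1),"F_h",Hinv([0,0,p[2]],o["force"]).round(1)[0],"w",round(o["grip_width"],4),"shift cm",((X-o["tool_pos"])@Rt*100).round(2))
E
python3 - <<'E'
from cell import env
from h import *
togo(env,[.0952,-.0695,.42])
print(env.get_obs()["qpos"].round(0))
E
```

```text
t 1.28 tcp [0.1821 0.6245 0.4388] h [-0.2803  0.6912  0.4388] rot [179.9  -0.2  98.8] F_h [ 0.3 -0.   0.8] w 0.0867 shift cm [-76.01  37.69   1.67]
[-79.  17.   4.  68.  -1.  94. -66.]
```

>>> {"op": "drive_tool", "data": {
  "commands": [
    [-3,1.5,0.05,0,0,0,1],
    [-3,1.5,0.05,0,0,0,1],
    [-3,1.5,0.05,0,0,0,1],
    [-3,1.5,0.05,0,0,0,1],
    [-3,1.5,0.05,0,0,0,1],
    [-3,1.5,0.05,0,0,0,1],
    [-3,1.5,0.05,0,0,0,1],
    [-3,1.5,0.05,0,0,0,1],
    [-3,1.5,0.05,0,0,0,1],
    [-3,1.5,0.05,0,0,0,1],
    [-3,1.5,0.05,0,0,0,1],
    [-3,1.5,0.05,0,0,0,1],
    [-3,1.5,0.05,0,0,0,1],
    [-3,1.5,0.05,0,0,0,1],
    [-3,1.5,0.05,0,0,0,1],
    [-3,1.5,0.05,0,0,0,1],
    [-3,1.5,0.05,0,0,0,1],
    [-3,1.5,0.05,0,0,0,1],
    [-3,1.5,0.05,0,0,0,1],
    [-3,1.5,0.05,0,0,0,1]
  ]
}}

```text
time_s: 2.95
tool_pos: [0.5721, 0.0765, 0.4255]
tool_rot: [-180.0, -0.0, 99.1]
force: [1.1, 0.6, -0.6]
grip_width: 0.087
```

>>> {"op": "drive_tool", "data": {
  "commands": [
    [-2.7,1.3,0,0,0,0,1],
    [-2.7,1.3,0,0,0,0,1],
    [-2.7,1.3,0,0,0,0,1],
    [-2.7,1.3,0,0,0,0,1],
    [-2.7,1.3,0,0,0,0,1],
    [-1.4,0.7,0,0,0,0,1],
    [0,0,0,0,0,0,1],
    [0,0,0,0,0,0,1]
  ]
}}

```text
time_s: 3.62
tool_pos: [0.6658, -0.0592, 0.4248]
tool_rot: [-179.9, 0.0, 98.9]
force: [0.3, 0.2, 0.2]
grip_width: 0.0873
```

```bash
python3 - <<'E'
from cell import env
from h import *
togo(env,[.0952,-.0695,.339])
for n in("side","top"): cv2.imwrite(f"pics/{n}1.png",env.read_camera(n)["img"])
a=cv2.imread("pics/side1.png")[40:340,330:630];b=cv2.imread("pics/top1.png")[20:320,290:590]
cv2.imwrite("pics/m1.png",cv2.resize(np.hstack([a,b]),None,fx=1.33,fy=1.33))
E
```

```text
t 3.62 tcp [ 0.6658 -0.0592  0.4248] h [ 0.0916 -0.0591  0.4248] rot [-179.9    0.    98.9] F_h [0.3 0.1 0.2] w 0.0873 shift cm [-1.04  0.37  8.58]
```

View pics/m1.png

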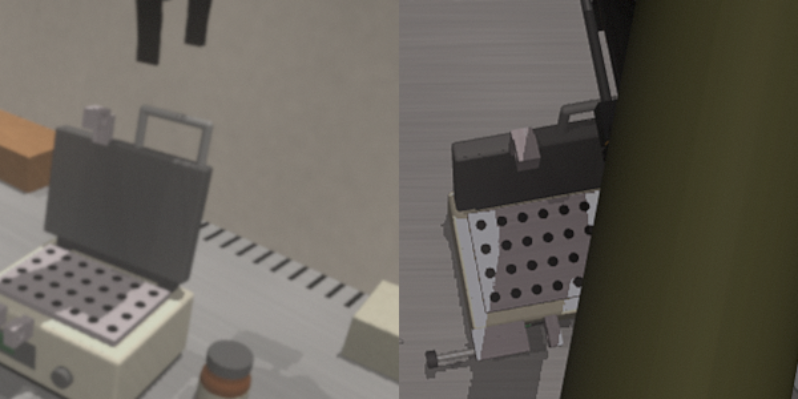

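The side view (left) shows the fingers at crop (150,50)/(198,30), above the bar at (175,120). The top view is blocked by the arm. Next I centre and descend, with one check halfway.

>>> {"op": "drive_tool", "data": {
  "commands": [
    [-0.5,0.2,0,0,0,0,1],
    [-0.5,0.2,0,0,0,0,1],
    [0,0,1,0,0,0,1],
    [0,0,1,0,0,0,1],
    [0,0,1,0,0,0,1],
    [0,0,1,0,0,0,1],
    [0,0,1,0,0,0,1],
    [0,0,1,0,0,0,1],
    [0,0,1,0,0,0,1],
    [0,0,1,0,0,0,1],
    [0,0,0.6,0,0,0,1],
    [0,0,0,0,0,0,1]
  ]
}}

```text
time_s: 4.72
tool_pos: [0.6709, -0.0671, 0.3383]
tool_rot: [-179.9, -0.0, 98.9]
force: [0.2, 1.2, -0.2]
grip_width: 0.0866
```

```bash
python3 - <<'E'
from cell import env
from h import *
togo(env,[.0952,-.0695,.339])
cv2.imwrite("pics/side2.png",cv2.resize(env.read_camera("side")["img"][60:240,360:560],None,fx=3,fy=3))
E
```

```text
t 4.72 tcp [ 0.6709 -0.0671  0.3383] h [ 0.0954 -0.0677  0.3383] rot [-179.9   -0.    98.9] F_h [ 0.3  1.1 -0.2] w 0.0866 shift cm [-0.18 -0.02 -0.07]
```

View pics/side2.png

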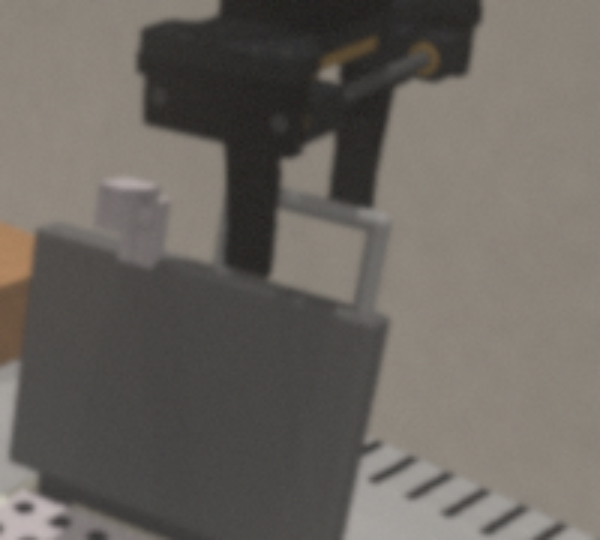

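The bar runs between the two fingers: the near finger is at (250,200), the far one at (355,170), and the bar at (330,200). I close gently.

>>> {"op": "drive_tool", "data": {
  "commands": [
    [-0.1,0,0,0,0,0,0.5],
    [0,0,0,0,0,0,0.3],
    [0,0,0,0,0,0,0.2],
    [0,0,0,0,0,0,0],
    [0,0,0,0,0,0,0],
    [0,0,0,0,0,0,0],
    [0,0,0,0,0,0,0],
    [0,0,0,0,0,0,0],
    [0,0,0,0,0,0,0]
  ],
  "force": 12
}}

```text
time_s: 5.52
tool_pos: [0.6716, -0.0683, 0.3403]
tool_rot: [180.0, -0.0, 98.9]
force: [1.0, 0.5, -0.3]
grip_width: 0.0351
```

```bash
python3 - <<'E'
from cell import env
from h import *
togo(env,[.0952,-.0695,.339])
cv2.imwrite("pics/side3.png",cv2.resize(env.read_camera("side")["img"][60:240,360:560],None,fx=3,fy=3))
# arc: bar position relative to hinge, and steps (heater x -> tool y, -z -> tool z) cm
th=np.linspace(1.745,0,71)
a=np.hypot(.178,.004);d=np.arctan2(.004,.178)
x=.06-a*np.cos(th+d);z=.112+a*np.sin(th+d)
g=np.arange(0,71,5)
print(np.c_[th[g],x[g],z[g]][:].round(3))
print((np.c_[np.diff(x),-np.diff(z)]*100).reshape(-1,5,2).mean(1).round(3).tolist())
E
```

```text
t 5.52 tcp [ 0.6716 -0.0683  0.3403] h [ 0.0959 -0.069   0.3403] rot [180.   -0.   98.9] F_h [ 1.1  0.3 -0.3] w 0.0351 shift cm [-0.05 -0.07  0.13]
[[ 1.745  0.095  0.287]
 [ 1.62   0.073  0.29 ]
 [ 1.496  0.051  0.29 ]
 [ 1.371  0.029  0.287]
 [ 1.246  0.007  0.282]
 [ 1.122 -0.014  0.274]
 [ 0.997 -0.033  0.264]
 [ 0.873 -0.051  0.251]
 [ 0.748 -0.068  0.236]
 [ 0.623 -0.082  0.219]
 [ 0.499 -0.094  0.201]
 [ 0.374 -0.104  0.181]
 [ 0.249 -0.112  0.16 ]
 [ 0.125 -0.116  0.138]
 [ 0.    -0.118  0.116]]
[[-0.44, -0.059], [-0.444, -0.004], [-0.441, 0.051], [-0.431, 0.105], [-0.414, 0.158], [-0.392, 0.208], [-0.363, 0.255], [-0.328, 0.298], [-0.288, 0.337], [-0.244, 0.37], [-0.196, 0.398], [-0.145, 0.419], [-0.092, 0.434], [-0.038, 0.442]]
```

View pics/side3.png

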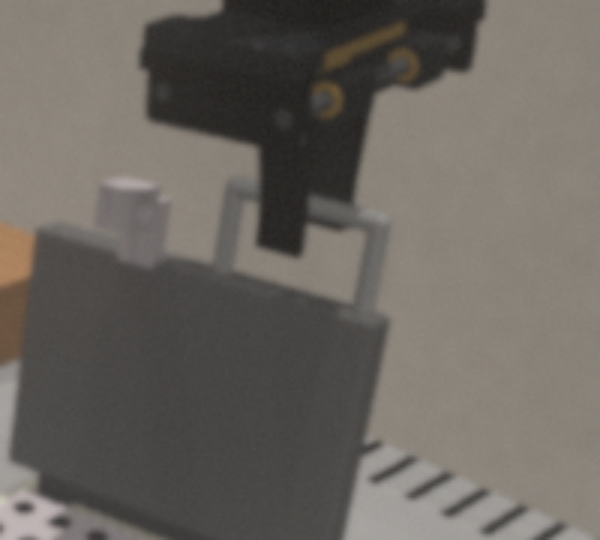

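Still closing (35 mm), with the bar between the fingers. I continue.

>>> {"op": "drive_tool", "data": {
  "commands": [
    [0,0,0,0,0,0,0],
    [0,0,0,0,0,0,0],
    [0,0,0,0,0,0,0],
    [0,0,0,0,0,0,0],
    [0,0,0,0,0,0,0],
    [0,0,0,0,0,0,0],
    [0,0,0,0,0,0,0]
  ]
}}

```text
time_s: 6.15
tool_pos: [0.6715, -0.0684, 0.3402]
tool_rot: [-180.0, -0.0, 98.9]
force: [-0.2, 1.0, -0.6]
grip_width: 0.0095
```

The bar is gripped (9.5 mm). I start the arc.

>>> {"op": "drive_tool", "data": {
  "commands": [
    [0,-0.44,-0.06,0,0,0,0],
    [0,-0.44,-0.06,0,0,0,0],
    [0,-0.44,-0.06,0,0,0,0],
    [0,-0.44,-0.06,0,0,0,0],
    [0,-0.44,-0.06,0,0,0,0],
    [0,-0.44,0,0,0,0,0],
    [0,-0.44,0,0,0,0,0],
    [0,-0.44,0,0,0,0,0],
    [0,-0.44,0,0,0,0,0],
    [0,-0.44,0,0,0,0,0]
  ]
}}

```text
time_s: 6.98
tool_pos: [0.6276, -0.0755, 0.3435]
tool_rot: [180.0, 0.0, 98.9]
force: [1.7, -1.6, 1.3]
grip_width: 0.0092
```

```bash
python3 - <<'E'
from cell import env
from h import *
togo(env,[.051,-.0695,.341])
cv2.imwrite("pics/side4.png",cv2.resize(env.read_camera("side")["img"][60:280,340:560],None,fx=2.5,fy=2.5))
E
```

```text
t 6.98 tcp [ 0.6276 -0.0755  0.3435] h [ 0.0514 -0.0693  0.3435] rot [180.    0.   98.9] F_h [ 1.4 -1.9  1.3] w 0.0092 shift cm [-0.02 -0.04  0.25]
```

View pics/side4.png

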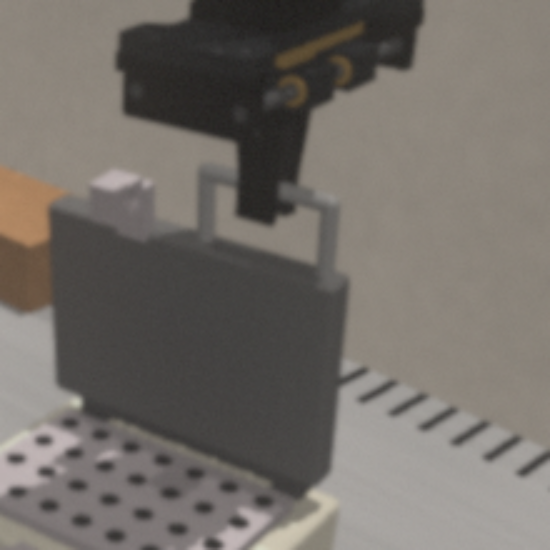

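The cover follows: the bar at (275,190) is held between the pads. I carry on along the arc.

>>> {"op": "drive_tool", "data": {
  "commands": [
    [0,-0.44,0.05,0,0,0,0],
    [0,-0.44,0.05,0,0,0,0],
    [0,-0.44,0.05,0,0,0,0],
    [0,-0.44,0.05,0,0,0,0],
    [0,-0.44,0.05,0,0,0,0],
    [0,-0.43,0.1,0,0,0,0],
    [0,-0.43,0.1,0,0,0,0],
    [0,-0.43,0.1,0,0,0,0],
    [0,-0.43,0.1,0,0,0,0],
    [0,-0.43,0.1,0,0,0,0],
    [0,-0.41,0.16,0,0,0,0],
    [0,-0.41,0.16,0,0,0,0],
    [0,-0.41,0.16,0,0,0,0],
    [0,-0.41,0.16,0,0,0,0],
    [0,-0.41,0.16,0,0,0,0]
  ]
}}

```text
time_s: 8.28
tool_pos: [0.5645, -0.0856, 0.3276]
tool_rot: [180.0, 0.0, 98.9]
force: [2.2, -5.1, -1.7]
grip_width: 0.0096
```

```bash
python3 - <<'E'
from cell import env
from h import *
togo(env,[-.014,-.0695,.325])
E
```

```text
t 8.28 tcp [ 0.5645 -0.0856  0.3276] h [-0.0126 -0.0695  0.3276] rot [180.    0.   98.9] F_h [ 1.4 -5.4 -1.7] w 0.0096 shift cm [ 0.   -0.14  0.26]
```

>>> {"op": "drive_tool", "data": {
  "commands": [
    [-0.02,-0.4,0.22,0,0,0,0],
    [-0.02,-0.4,0.21,0,0,0,0],
    [-0.02,-0.4,0.21,0,0,0,0],
    [-0.02,-0.4,0.21,0,0,0,0],
    [-0.02,-0.4,0.21,0,0,0,0],
    [0,-0.37,0.26,0,0,0,0],
    [0,-0.37,0.26,0,0,0,0],
    [0,-0.37,0.26,0,0,0,0],
    [0,-0.37,0.26,0,0,0,0],
    [0,-0.37,0.26,0,0,0,0],
    [0,-0.33,0.3,0,0,0,0],
    [0,-0.33,0.3,0,0,0,0],
    [0,-0.33,0.3,0,0,0,0],
    [0,-0.33,0.3,0,0,0,0],
    [0,-0.33,0.3,0,0,0,0]
  ]
}}

```text
time_s: 9.53
tool_pos: [0.5105, -0.0944, 0.2888]
tool_rot: [180.0, -0.0, 99.0]
force: [2.9, 0.8, -3.0]
grip_width: 0.0094
```

```bash
python3 - <<'E'
from cell import env
from h import *
togo(env,[-.068,-.0695,.287])
cv2.imwrite("pics/side5.png",cv2.resize(env.read_camera("side")["img"][80:340,300:560],None,fx=2.2,fy=2.2))
E
```

```text
t 9.53 tcp [ 0.5105 -0.0944  0.2888] h [-0.0672 -0.0698  0.2888] rot [180.  -0.  99.] F_h [ 3.   0.4 -3. ] w 0.0094 shift cm [ 0.03 -0.08  0.18]
```

View pics/side5.png

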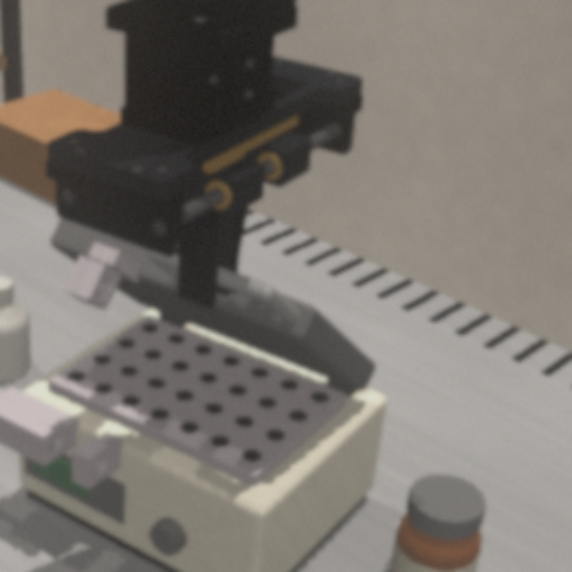

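The cover, now at about 0.75 rad, is carried: the fingers at (205,260) hold the bar and the load is about 3 N. I continue.

>>> {"op": "drive_tool", "data": {
  "commands": [
    [0,-0.29,0.34,0,0,0,0],
    [0,-0.29,0.34,0,0,0,0],
    [0,-0.29,0.34,0,0,0,0],
    [0,-0.29,0.34,0,0,0,0],
    [0,-0.29,0.34,0,0,0,0],
    [0,-0.25,0.37,0,0,0,0],
    [0,-0.25,0.37,0,0,0,0],
    [0,-0.25,0.37,0,0,0,0],
    [0,-0.25,0.37,0,0,0,0],
    [0,-0.25,0.37,0,0,0,0],
    [0,-0.2,0.4,0,0,0,0],
    [0,-0.2,0.4,0,0,0,0],
    [0,-0.2,0.4,0,0,0,0],
    [0,-0.2,0.4,0,0,0,0],
    [0,-0.2,0.4,0,0,0,0]
  ]
}}

```text
time_s: 10.83
tool_pos: [0.4751, -0.1003, 0.2336]
tool_rot: [179.8, 0.0, 99.0]
force: [8.0, 0.2, -4.2]
grip_width: 0.0096
```

```bash
python3 - <<'E'
from cell import env
from h import *
togo(env,[-.104,-.0695,.232])
E
```

```text
t 10.83 tcp [ 0.4751 -0.1003  0.2336] h [-0.1032 -0.0701  0.2336] rot [179.8   0.   99. ] F_h [ 7.9 -1.  -4.2] w 0.0096 shift cm [ 0.06 -0.08  0.16]
```

>>> {"op": "drive_tool", "data": {
  "commands": [
    [0,-0.08,0.4,0,0,0,0],
    [0,-0.12,0.4,0,0,0,0],
    [0,-0.12,0.42,0,0,0,0],
    [0,-0.12,0.42,0,0,0,0],
    [0,-0.12,0.42,0,0,0,0],
    [0,-0.08,0.43,0,0,0,0],
    [0,-0.08,0.43,0,0,0,0],
    [0,-0.08,0.43,0,0,0,0],
    [0,-0.08,0.43,0,0,0,0],
    [0,-0.08,0.43,0,0,0,0]
  ]
}}

```text
time_s: 11.67
tool_pos: [0.4646, -0.102, 0.1912]
tool_rot: [180.0, 0.0, 98.9]
force: [2.9, -0.3, -1.4]
grip_width: 0.0098
```

```bash
python3 - <<'E'
from cell import env
from h import *
togo(env,[-.1175,-.0695,.168])
cv2.imwrite("pics/side6.png",cv2.resize(env.read_camera("side")["img"][150:400,240:500],None,fx=2.2,fy=2.2))
E
```

```text
t 11.67 tcp [ 0.4646 -0.102   0.1912] h [-0.1138 -0.0703  0.1912] rot [180.    0.   98.9] F_h [ 2.9 -0.8 -1.4] w 0.0098 shift cm [ 0.08 -0.37  2.32]
```

View pics/side6.png

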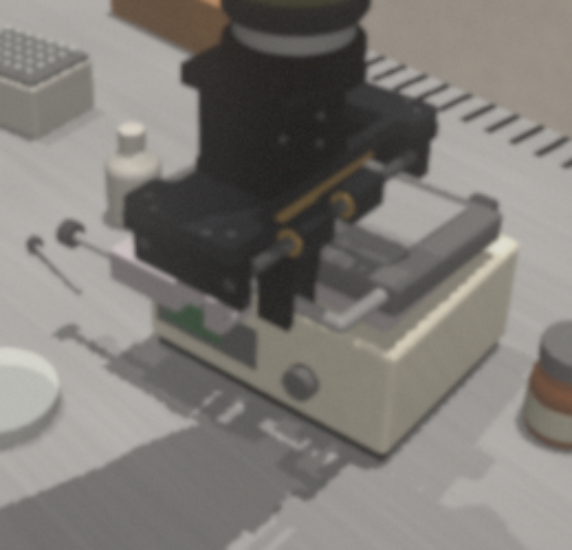

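The cover is nearly down and the pin head at (70,233) is still drawn out. Last part at 2 mm per row.

>>> {"op": "drive_tool", "data": {
  "commands": [
    [0,-0.02,0.22,0,0,0,0],
    [0,-0.02,0.22,0,0,0,0],
    [0,-0.02,0.22,0,0,0,0],
    [0,-0.02,0.22,0,0,0,0],
    [0,-0.02,0.22,0,0,0,0],
    [0,-0.01,0.22,0,0,0,0],
    [0,-0.01,0.22,0,0,0,0],
    [0,-0.01,0.22,0,0,0,0],
    [0,0,0.2,0,0,0,0],
    [0,0,0.2,0,0,0,0],
    [0,0,0,0,0,0,0]
  ]
}}

```text
time_s: 12.63
tool_pos: [0.4636, -0.1024, 0.1718]
tool_rot: [-180.0, -0.1, 98.9]
force: [-4.4, -1.0, 14.5]
grip_width: 0.0096
```

```bash
python3 - <<'E'
from cell import env
from h import *
togo(env,[-.1175,-.0695,.168])
cv2.imwrite("pics/side7.png",cv2.resize(env.read_camera("side")["img"][150:400,240:500],None,fx=2.2,fy=2.2))
E
```

```text
t 12.63 tcp [ 0.4636 -0.1024  0.1718] h [-0.1148 -0.0704  0.1718] rot [-1.80e+02 -1.00e-01  9.89e+01] F_h [-4.5 -0.3 14.5] w 0.0096 shift cm [ 0.09 -0.27  0.38]
```

View pics/side7.png

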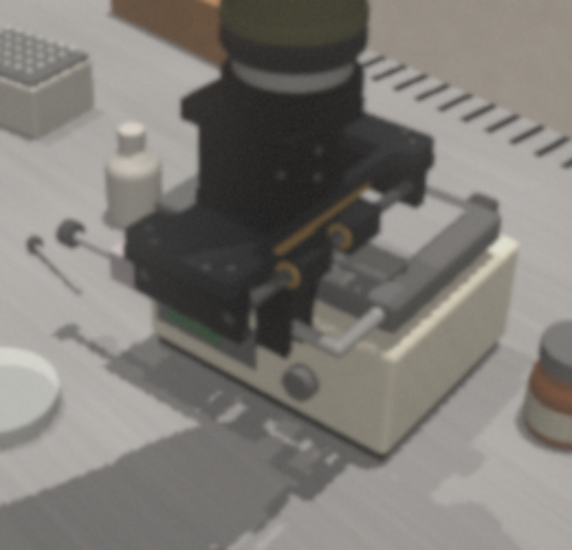

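Upward force is 14.5 N: the cover is on its stop. I open only a little (26 mm, because the heater face is close), rise, and look.

>>> {"op": "drive_tool", "data": {
  "commands": [
    [0,0,-0.1,0,0,0,0.1],
    [0,0,0,0,0,0,0.3],
    [0,0,0,0,0,0,0.3],
    [0,0,0,0,0,0,0.3],
    [0,0,0,0,0,0,0.3],
    [0,0,0,0,0,0,0.3],
    [0,0,-0.5,0,0,0,0.3],
    [0,0,-1,0,0,0,0.3],
    [0,0,-1.5,0,0,0,0.3],
    [0,0,-2,0,0,0,0.3],
    [0,0,-2,0,0,0,0.3],
    [1,0,-1,0,0,0,0.1],
    [2,0,0,0,0,0,0],
    [3,0,0,0,0,0,0],
    [3,0,0,0,0,0,0],
    [3,0,0,0,0,0,0],
    [3,0,0,0,0,0,0],
    [3,0,0,0,0,0,0],
    [3,0,0,0,0,0,0],
    [2,0,0,0,0,0,0]
  ]
}}

```text
time_s: 14.35
tool_pos: [0.427, 0.1281, 0.2521]
tool_rot: [179.9, -0.1, 99.1]
force: [-0.5, -0.5, -0.2]
grip_width: 0.0007
```

```bash
python3 - <<'E'
from cell import env
from h import *
p=np.load("p.npy")
togo(env,[-.102,.17,.146])
T=env.read_camera("top");S=env.read_camera("side")
cv2.imwrite("pics/s8.png",S["img"]);cv2.imwrite("pics/t8.png",T["img"])
f=lambda im:cv2.convertScaleAbs(im,alpha=1.4,beta=10)
cv2.imwrite("pics/m8.png",f(np.hstack([cv2.resize(S["img"][200:380,240:500],None,fx=1.5,fy=2)[:, :390],cv2.resize(T["img"][130:310,290:490],None,fx=2,fy=2)])))
E
```

```text
t 14.35 tcp [0.427  0.1281 0.2521] h [-0.1153  0.1629  0.2521] rot [ 1.799e+02 -1.000e-01  9.910e+01] F_h [-0.6 -0.4 -0.2] w 0.0007 shift cm [ 0.69  1.32 10.61]
```

View pics/m8.png

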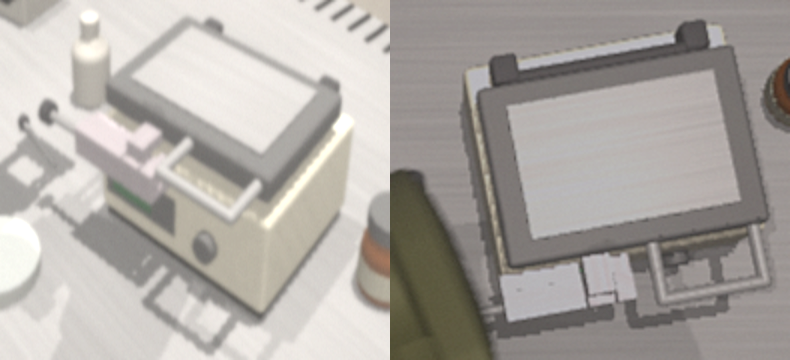

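```bash
python3 - <<'E'
from cell import env
from h import *
p=np.load("p.npy")
T=env.read_camera("top");S=env.read_camera("side")
X,e=tri(T,(452.5,274),S,(372.7,298.5));print("bar",Hinv(p,X).round(4),np.round(e,4), env.get_obs()["time_s"])
for nm,th in (("shut",0),("0.05",.05)):
    a=np.hypot(.178,.004);d=np.arctan2(.004,.178)
    P=H(p,[[.06-a*np.cos(th+d),y,.112+a*np.sin(th+d)] for y in(-.033-.07,-.07,.033-.07)]); print(nm,proj(S,P).round(1).tolist(),proj(T,P).round(1).tolist())
print("head home/now",proj(S,H(p,[[-.102,.094,.088],[-.102,.137,.086]])).round(1))
s=S["img"][230:330,260:400]; cv2.imwrite("pics/s9.png",cv2.resize(s,None,fx=5.5,fy=5.5,interpolation=cv2.INTER_CUBIC))
E
```

```text
bar [[-0.1139 -0.0737  0.114 ]] [0.0013 0.0013] 14.55
shut [[388.1, 308.2], [367.5, 297.8], [348.0, 288.0]] [[473.4, 272.5], [451.4, 276.4], [429.3, 280.2]]
0.05 [[388.6, 302.6], [367.9, 292.3], [348.2, 282.5]] [[474.8, 271.8], [452.6, 275.7], [430.3, 279.6]]
head home/now [[288.3 264.1]
 [269.1 255.1]]
```

View pics/s9.png

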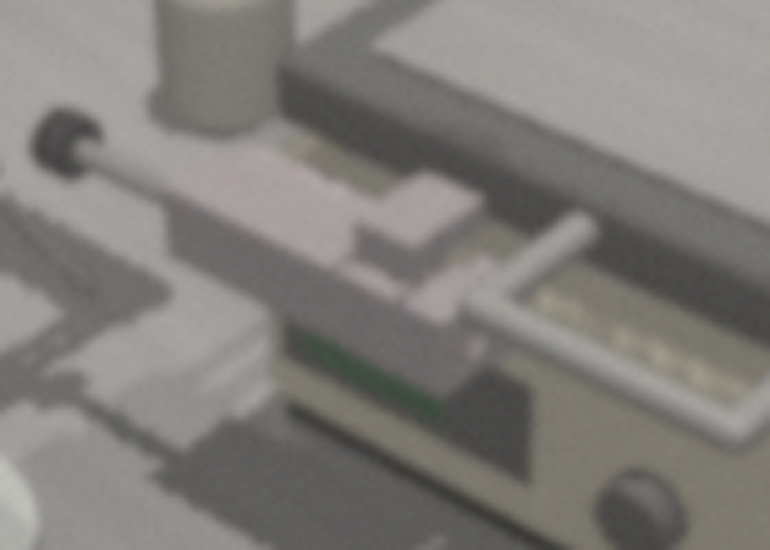

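```bash
python3 - <<'E'
from cell import env
from h import *
p=np.load("p.npy")
T=env.read_camera("top");S=env.read_camera("side")
X,e=tri(T,(249,208),S,(300,210));print("flask cap",Hinv(p,X).round(3),np.round(e,4))
togo(env,[-.101,.168,.147])
E
```

```text
flask cap [[0.041 0.208 0.081]] [0.0011 0.0011]
t 14.65 tcp [0.4281 0.1239 0.2515] h [-0.1149  0.1586  0.2515] rot [180.    0.   98.8] F_h [-0.2  0.2 -0.6] w 0.0006 shift cm [ 0.94  1.38 10.45]
```

The side crop shows the bar's left corner at (348,286), against 288 expected when shut. The triangulated bar height is 114 mm, so the cover is shut within measuring error, and the pin is still out with its head at (271,256). The flask cap top is at 81 mm, below the gripper body. I descend beside the pin head.

>>> {"op": "drive_tool", "data": {
  "commands": [
    [0.5,0.7,0,0,0,0,0],
    [0.4,0.7,1,0,0,0,0],
    [0,0,1,0,0,0,0],
    [0,0,1,0,0,0,0],
    [0,0,1,0,0,0,0],
    [0,0,1,0,0,0,0],
    [0,0,1,0,0,0,0],
    [0,0,1,0,0,0,0],
    [0,0,1,0,0,0,0],
    [0,0,1,0,0,0,0],
    [0,0,1,0,0,0,0],
    [0,0,0.4,0,0,0,0],
    [0,0,0,0,0,0,0],
    [0,0,0,0,0,0,0]
  ]
}}

```text
time_s: 15.82
tool_pos: [0.4401, 0.1362, 0.1469]
tool_rot: [-180.0, 0.0, 98.9]
force: [0.6, -0.1, -0.3]
grip_width: 0.0008
```

```bash
python3 - <<'E'
from cell import env
from h import *
togo(env,[-.101,.147,.147])
S=env.read_camera("side");T=env.read_camera("top")
cv2.imwrite("pics/m10.png",np.hstack([cv2.resize(S["img"][190:330,220:360],None,fx=2.8,fy=2.8),cv2.resize(T["img"][200:340,270:410],None,fx=2.8,fy=2.8)]))
E
```

```text
t 15.82 tcp [0.4401 0.1362 0.1469] h [-0.1011  0.1689  0.1469] rot [-180.     0.    98.9] F_h [ 0.6 -0.2 -0.3] w 0.0008 shift cm [-2.19  0.01 -0.01]
```

View pics/m10.png

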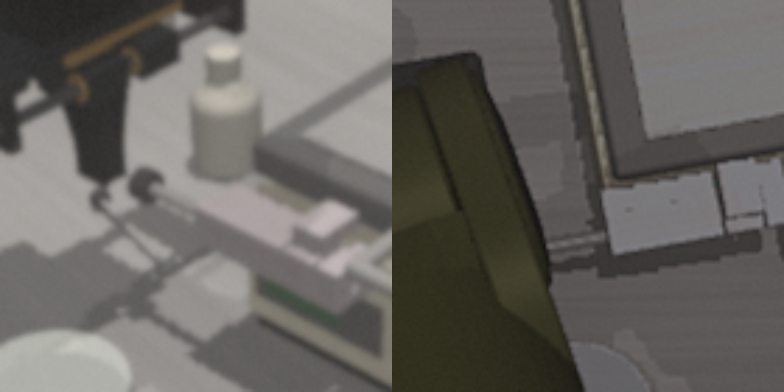

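The side view shows the fingertips at (105,175), in line with the pin head at (145,185) and just outboard of it. I push gently along −y.

>>> {"op": "drive_tool", "data": {
  "commands": [
    [-0.3,0,0,0,0,0,0],
    [-0.3,0,0,0,0,0,0],
    [-0.3,0,0,0,0,0,0],
    [-0.3,0,0,0,0,0,0],
    [-0.3,0,0,0,0,0,0],
    [-0.3,0,0,0,0,0,0],
    [-0.3,0,0,0,0,0,0],
    [-0.3,0,0,0,0,0,0],
    [-0.3,0,0,0,0,0,0],
    [-0.3,0,0,0,0,0,0],
    [0,0,0,0,0,0,0]
  ]
}}

```text
time_s: 16.83
tool_pos: [0.4448, 0.1059, 0.147]
tool_rot: [180.0, 0.0, 98.9]
force: [0.1, -0.4, -0.2]
grip_width: 0.0009
```

```bash
python3 - <<'E'
from cell import env
from h import *
togo(env,[-.101,.105,.147])
S=env.read_camera("side")
cv2.imwrite("pics/m11.png",cv2.resize(S["img"][190:330,220:400],None,fx=3.5,fy=3.5))
E
```

```text
t 16.83 tcp [0.4448 0.1059 0.147 ] h [-0.1011  0.1382  0.147 ] rot [180.    0.   98.9] F_h [ 0.  -0.4 -0.2] w 0.0009 shift cm [-3.32  0.01 -0.  ]
```

View pics/m11.png

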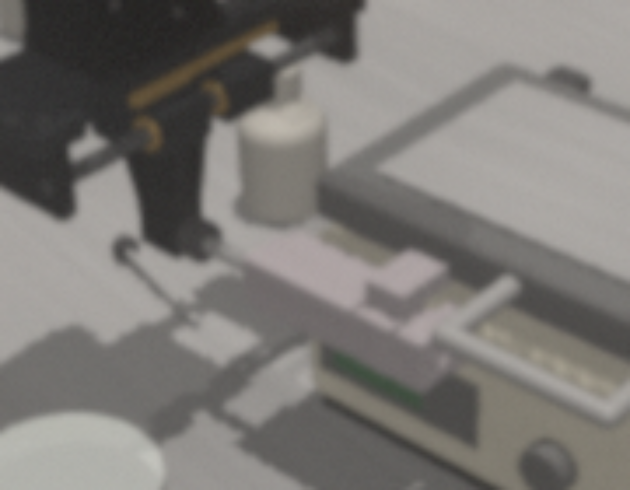

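The head at (200,238) rests against the fingertips and the pin is sliding. I continue, slower.

>>> {"op": "drive_tool", "data": {
  "commands": [
    [-0.2,0,0,0,0,0,0],
    [-0.2,0,0,0,0,0,0],
    [-0.2,0,0,0,0,0,0],
    [-0.2,0,0,0,0,0,0],
    [-0.2,0,0,0,0,0,0],
    [-0.2,0,0,0,0,0,0]
  ]
}}

```text
time_s: 17.38
tool_pos: [0.4466, 0.0945, 0.147]
tool_rot: [180.0, -0.0, 98.9]
force: [-0.4, -0.0, 0.3]
grip_width: 0.0003
```

>>> {"op": "drive_tool", "data": {
  "commands": [
    [-0.2,0,0,0,0,0,0],
    [-0.2,0,0,0,0,0,0],
    [-0.2,0,0,0,0,0,0],
    [-0.2,0,0,0,0,0,0],
    [0,0,0,0,0,0,0]
  ]
}}

```text
time_s: 17.8
tool_pos: [0.4479, 0.0863, 0.147]
tool_rot: [180.0, 0.0, 98.9]
force: [-0.4, 0.2, -0.2]
grip_width: 0.0003
```

```bash
python3 - <<'E'
from cell import env
from h import *
togo(env,[-.101,.105,.147])
S=env.read_camera("side")
cv2.imwrite("pics/m12.png",cv2.resize(S["img"][190:330,220:400],None,fx=3.5,fy=3.5))
E
```

```text
t 17.8 tcp [0.4479 0.0863 0.147 ] h [-0.1011  0.1183  0.147 ] rot [180.    0.   98.9] F_h [-0.4  0.2 -0.2] w 0.0003 shift cm [-1.33  0.01 -0.  ]
```

View pics/m12.png

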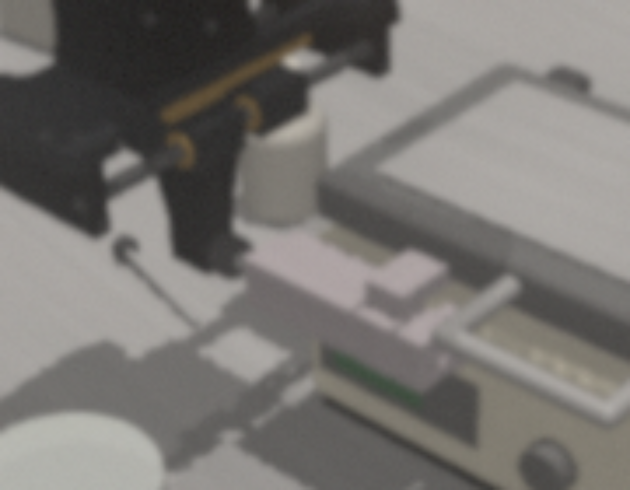

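The head at (235,252) is close to the guide's end, and the force is still near zero. Now 1 mm rows in small batches, watching the force.

>>> {"op": "drive_tool", "data": {
  "commands": [
    [-0.1,0,0,0,0,0,0],
    [-0.1,0,0,0,0,0,0],
    [-0.1,0,0,0,0,0,0],
    [-0.1,0,0,0,0,0,0],
    [-0.1,0,0,0,0,0,0],
    [-0.1,0,0,0,0,0,0],
    [0,0,0,0,0,0,0]
  ]
}}

```text
time_s: 18.43
tool_pos: [0.4488, 0.0806, 0.147]
tool_rot: [180.0, 0.0, 98.9]
force: [0.6, 0.6, 0.4]
grip_width: 0.0006
```

>>> {"op": "drive_tool", "data": {
  "commands": [
    [-0.1,0,0,0,0,0,0],
    [-0.1,0,0,0,0,0,0],
    [-0.1,0,0,0,0,0,0],
    [0,0,0,0,0,0,0]
  ]
}}

```text
time_s: 18.77
tool_pos: [0.4493, 0.0777, 0.147]
tool_rot: [180.0, 0.0, 98.9]
force: [-0.5, 0.5, -0.2]
grip_width: 0.0008
```

>>> {"op": "drive_tool", "data": {
  "commands": [
    [-0.1,0,0,0,0,0,0],
    [-0.1,0,0,0,0,0,0],
    [-0.1,0,0,0,0,0,0],
    [0,0,0,0,0,0,0]
  ]
}}

```text
time_s: 19.1
tool_pos: [0.4497, 0.0747, 0.147]
tool_rot: [180.0, 0.0, 98.9]
force: [-0.4, 0.1, 0.3]
grip_width: 0.0004
```

```bash
python3 - <<'E'
from cell import env
from h import *
togo(env,[-.101,.105,.147])
S=env.read_camera("side")
cv2.imwrite("pics/m13.png",cv2.resize(S["img"][220:320,260:380],None,fx=5,fy=5))
E
```

```text
t 19.1 tcp [0.4497 0.0747 0.147 ] h [-0.1011  0.1066  0.147 ] rot [180.    0.   98.9] F_h [-0.4  0.1  0.3] w 0.0004 shift cm [-0.16  0.01 -0.  ]
```

View pics/m13.png

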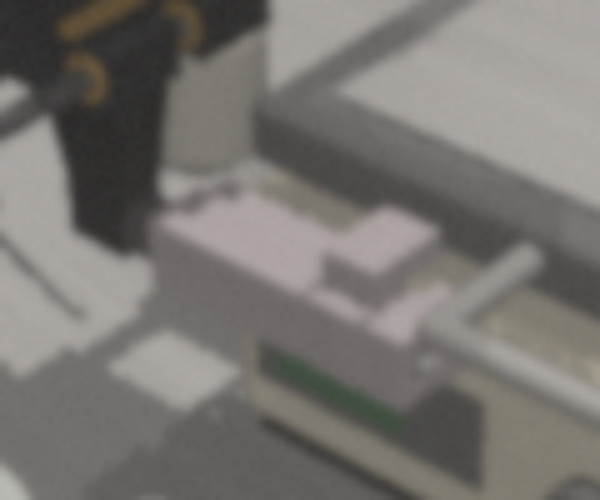

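Almost seated. I keep going in 1 mm rows until the force rises.

>>> {"op": "drive_tool", "data": {
  "commands": [
    [-0.1,0,0,0,0,0,0],
    [-0.1,0,0,0,0,0,0],
    [0,0,0,0,0,0,0]
  ]
}}

```text
time_s: 19.4
tool_pos: [0.4501, 0.0728, 0.147]
tool_rot: [180.0, 0.0, 98.9]
force: [0.3, 0.5, -0.4]
grip_width: 0.0006
```

>>> {"op": "drive_tool", "data": {
  "commands": [
    [-0.1,0,0,0,0,0,0],
    [0,0,0,0,0,0,0]
  ]
}}

```text
time_s: 19.57
tool_pos: [0.4501, 0.0725, 0.147]
tool_rot: [180.0, -0.1, 98.9]
force: [-0.6, 1.9, 0.1]
grip_width: 0.0008
```

>>> {"op": "drive_tool", "data": {
  "commands": [
    [-0.1,0,0,0,0,0,0],
    [0,0,0,0,0,0,0]
  ]
}}

```text
time_s: 19.73
tool_pos: [0.4501, 0.0723, 0.147]
tool_rot: [180.0, -0.1, 99.0]
force: [-0.6, 4.7, -0.1]
grip_width: 0.0003
```

It has stopped at heater y ≈ 104 mm (head ≈ 94 mm) and the force is rising. One more mm, then I back off, rise, move away and check.

>>> {"op": "drive_tool", "data": {
  "commands": [
    [-0.1,0,0,0,0,0,0],
    [0,0,0,0,0,0,0]
  ]
}}

```text
time_s: 19.9
tool_pos: [0.4501, 0.0722, 0.147]
tool_rot: [180.0, -0.2, 99.0]
force: [-0.7, 7.4, -0.9]
grip_width: 0.0005
```

>>> {"op": "drive_tool", "data": {
  "commands": [
    [0.3,0,0,0,0,0,0],
    [1,0,0,0,0,0,0],
    [1.5,0,0,0,0,0,0],
    [1.5,0,0,0,0,0,0],
    [0,0,-1.5,0,0,0,0],
    [0,0,-3,0,0,0,0],
    [0,0,-3,0,0,0,0],
    [0,0,-3,0,0,0,0],
    [3,0,-2,0,0,0,0],
    [3,0,0,0,0,0,0],
    [3,0,0,0,0,0,0],
    [3,0,0,0,0,0,0],
    [3,0,0,0,0,0,0],
    [3,0,0,0,0,0,0],
    [3,0,0,0,0,0,0],
    [3,0,0,0,0,0,0],
    [3,0,0,0,0,0,0],
    [0,0,0,0,0,0,0]
  ]
}}

```text
time_s: 21.4
tool_pos: [0.3986, 0.3859, 0.2714]
tool_rot: [-180.0, -0.1, 99.4]
force: [0.1, -0.1, -0.3]
grip_width: 0.0006
```

```bash
python3 - <<'E'
from cell import env
from h import *
p=np.load("p.npy")
togo(env,[-.101,.105,.147])
S=env.read_camera("side");T=env.read_camera("top")
cv2.imwrite("pics/m14.png",np.hstack([cv2.resize(S["img"][210:350,260:400],None,fx=2.8,fy=2.8),cv2.resize(T["img"][170:310,310:450],None,fx=2.8,fy=2.8)]))
cv2.imwrite("pics/m15.png",cv2.resize(np.hstack([S["img"],T["img"]]),None,fx=.62,fy=.62))
E
```

```text
t 21.4 tcp [0.3986 0.3859 0.2714] h [-0.1035  0.422   0.2714] rot [-1.80e+02 -1.00e-01  9.94e+01] F_h [ 0.1 -0.1 -0.3] w 0.0006 shift cm [-3.173e+01 -3.000e-02  1.236e+01]
```

View pics/m14.png

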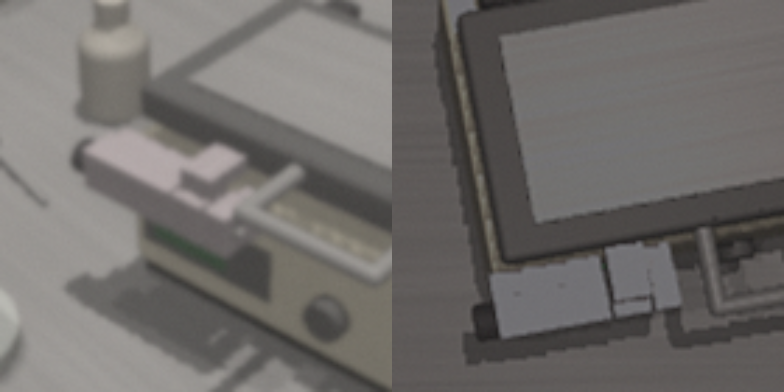

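View pics/m15.png

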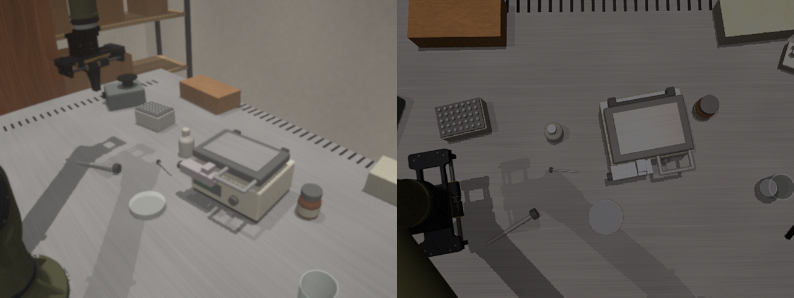

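The head at top crop (485,322) sits flush against the guide. Only about 12 mm, the head's own thickness, shows and no shank. The cover lies shut, the bystanders stand where they were and the robot is clear. I hand in.

```bash
python3 -c "
from cell import env
print(env.sign_off(), env.get_obs()['time_s'])"
```

```text
the job is handed in; nothing more can be done
the job is handed in; nothing more can be done
```

The heater is closed and pinned, and I handed the job in at about 21.5 s; no verdict was reported.

- **Cover:** I gripped the bar from above and carried it round its arc at about 0.3 rad/s, slower over the last few centimetres. It met its stop with an upward force of about 14 N. The pin was still drawn out then, at about y = 136 mm.
- **Pin:** I pushed the head in gently with the closed fingertips. It stopped at about y = 94 mm, and the push peaked near 7 N.
- **Last pictures:** Only the head's 12 mm shows outside the guide. The cover lies flat, the bench things look unmoved, and the arm is well clear.

**Disagreements between checks:**
- **Heater fit:** The two back corners missed by 4 and 18 px. The shut bar measured about 3–4 mm from its expected x, probably a yaw error of about 1°.
- **Cover angle:** From single pictures it read between 0 and about 0.03 rad, so "fully shut" rests on the stop force, the triangulated bar height of 114 mm and the pin passing through the knuckle.

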